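# Set a sheet-metal stop to its mark against backlash and seat a bracket on it

### The arm

A 6-joint arm with a two-finger parallel gripper is mounted at the origin on the work surface. World frame = base frame: x ahead of the robot, y to its left, z up, the work surface at z = 0. Lengths are in m, angles in degrees, forces in N, time in s.
With the tool pointing down it reaches from about 0.4 to 0.825 m from the base axis. Payload 7 kg.
Tool frame: the origin (TCP) lies on the centre line of the jaws, within the pads' length; the fingertips stand 19 mm ahead of it and the grasp point (between the pads) is the TCP (r.tip_extent is the distance from the TCP to the fingertips, in m); z points along the fingers, y is the line along which they close (so a half turn about z gives the same grasp; the last joint's range is limited). The gripper opens to 88 mm and grips with 3 to 60 N. Pads are 19 mm wide; open, the fingers measure 130 mm over their backs; the gripper's body (78 mm by 193 mm) begins 47 mm behind the grasp point.
Start: joints at [92.768, 20.546, 0.682, 0, -70.136, -16.507], TCP at [0.16, 0.656, 0.246] pointing down, gripper open.
Joint ranges: [-176.03, 176.03], [-82.01, 121.73], [-58.28, 71.71], [-173.87, 95.51], [-174.79, -0.11], [-173.66, 173.66]. Speed limits (degrees/s): [136.94, 136.94, 172.46, 180, 180, 180].

### API

Orientations are given as [roll, pitch, yaw] about the fixed x, y, z axes, in that order (R = Rz(yaw) Ry(pitch) Rx(roll)).
In Python, from plant import r gives the robot as it stands. The module is installed in compiled form; this text tells all that it offers.
- The arm moves only by the tool jog_arm, never from a script. Its argument "deltas" is a list that holds one entry, the list of rows, each a list of 5 numbers: the opening, from -1 (shut) to 1 (fully open), then the shift along the world's x, y, z in cm, then the turn about the world's z in rad. In form: [[[claw, dx, dy, dz, turn], ...]]. A call has 1 to 8 rows; each row shifts and turns the commanded pose from where the row before left it; what a row does not reach is not made up. A row lasts 1/8 s, in which the tool goes at most 62.5 mm and 10.7 degrees, less where a joint would pass 70% of its speed; a pose out of reach is approached as far as the arm can. A call with a gripper value outside its range is refused whole. The fingers move at their own pace and stop on an object; "force" is the grip in N (left out, the last holds). Time passes only in rows, so rows that do not move let the fingers close. It gives the time, the measured TCP pose, the force, the opening and the grip force at its end, in the units of the state.
- r.get_state(): the state, without advancing time (a new reading comes with each control period).
- r.capture(name): name is "scene" or "top"; returns the picture (400x640x3 uint8, blue, green, red); there is no depth.
- r.camera_info(name): a dict with "fx", "fy", "cx", "cy" (pixels), "view" (4x4, takes a point from world to camera coordinates). Camera axes: x right, y up, looking along -z (the intrinsics and any distortion apply to the point x, -y, -z); pixel columns grow to the right and rows downward; lengths in m; the calibration is good to about 2 mm. A picture is of the moment at which its call begins. camera_info takes no time and is no camera call.
- r.close_job(): hands the job in; it is judged then, once.
The state is a dict: "time_s": time; "joints": joint angles; "qd": joint speeds; "joint_torque": joint torques, N m; "tcp_pos": TCP position; "eef_rot": TCP orientation; "contact_force": force on the tool from outside, world axes, zero at the start; "moment": the same for the moment, N m; "gripper_width": finger opening in m; "gripper_force": force on a finger pad.
Only numpy, scipy, OpenCV 4.12 (cv2) and the standard library are available. Lean on these libraries where they do the work, as an engineer would, in place of code of your own. Each camera call takes 0.05 s, during which the arm holds its last target. There are 200 camera calls.

### The job

Using only the handwheel, run the sliding stop out past the red marker's white line by about a centimetre, then wind it back in so that its face comes to rest on the line with the brass dog bearing on the back of the face, all backlash taken up (if you go in too far, run out past the line and come back again). Then slide the aluminium bracket along the deck until its front edge sits flush on the stop, press it there with 12 N for about a second (never more than 15 N) so that the stop does not leave the line, and let go. Do not push the stop by hand, tip the bracket or disturb the other things.

Things in the scene. Friction and masses are not known exactly. Their poses are not given: they have to be found in the camera images.
- gauge: Steel stop gauge fixed on the table, turned a little: dark bed 150 mm (its x) by 440 mm (its y, -235 to +205), deck 12 mm above the table; tray 6 mm high along its +x side, rail (20 mm above the table) at x = 66 mm, blue gearbox with the handwheel near its +y end. Origin on the table under the bed, z up. 'Out' is its +y, towards the handwheel; 'in' is -y, towards the bracket.
- wheel (a joint): Handwheel 122 mm across on an upright axis; rad, grows counter-clockwise seen from above (range -1.5 to 8). Drives the brass dog along the gauge's y, 8 mm per rad: counter-clockwise = out (+y). Turns stiffly (0.2 N m, so 4 N at the handle) and stays where left; pushing on the stop within the allowed force does not turn it.
- wheel_axis (a point): Point on the handwheel's upright axis, 114 mm above the table, at the height to grip the handle.
- handle_mid (a point): Middle of the black upright handle near the handwheel's rim, 50 mm from the wheel's axis and 114 mm above the table: a sleeve 22 mm thick and 50 mm tall (88 to 138 mm above the table). It spins freely on its pin, so the gripper can hold it and go round without turning. The wheel's top lies 86 mm above the table.
- fence: Grey sliding stop, 110 mm wide (x), 48 mm long (y), top 60 mm above the table, yellow edge along its face. Slides only along the gauge's y, with 3 N of friction, moved by the brass dog in its window; from its first place it can go about 60 mm out. Origin at the foot of the face; axes as the gauge's.
- stop_face (a point): Middle of the stop's flat face, which looks in (-y) to the bracket; 24 mm above the table; axes as the gauge's.
- window (a point): Middle of the stop's window, 24 mm behind (+y of) the face, 46 mm above the table; the window is 20 mm long in y, open to above. Axes as the gauge's.
- dog: Brass dog with a steel rack behind it, driven along y by the handwheel inside the stop's window. Block 40 mm (x) by 14 mm (y), top 48 mm above the table. In the 20 mm window it has 6 mm of lost motion in all: the stop stands still while the dog crosses. Origin at the block's foot, 14 mm above the table; axes as the gauge's.
- dog_top (a point): Top middle of the brass dog. dog_top minus window along y: +3 mm when the dog bears on the window's rear side (carrying the stop out), -3 mm when it bears on the back of the face (carrying the stop in, and holding it against a push from the bracket).
- mark (a point): Middle of the white line (along x, 2 mm wide) on the red marker clipped on the rail (clip 18 x 22 x 6 mm): the stop's face shall finally stand at the line's y. The marker lies 66 mm to +x of the gauge's middle, 15 to 43 mm out from the stop's face at the start. Axes as the gauge's.
- bracket: Loose aluminium bracket, 0.15 to 0.27 kg, on the deck: foot 80 mm (x) by 90 mm (y) by 6 mm, with an upright flange 80 mm wide and 10 mm thick along its -y edge, top 46 mm above the underside. Origin: centre of the underside; z up, +y towards the stop. Slides with 1 to 3 N of friction.
- lead_edge (a point): Middle of the bracket's straight +y edge, 45 mm ahead of its origin, 3 mm up: the edge to seat on the stop's face. Axes as the bracket's.
- flange (a point): Grip point in the middle of the bracket's upright flange (10 mm thick along the bracket's y), 32 mm above its underside, 40 mm behind (-y of) its origin.
- tape: Bystander: white tape roll, ring 64 mm across, 24 mm high, lying in the blue tray; to be left alone. Origin: on its underside.
- magnet: Bystander: red welding magnet, block 40x55x18 mm, lying in the blue tray; to be left alone. Origin: on its underside.
- hammer: Bystander: hammer lying on the table; to be left alone. Origin: on its underside.
- paint_jar: Bystander: jar 70 mm across, 100 mm high; to be left alone. Origin: on its underside.
- grip_pliers: Bystander: locking grip pliers, about 190 mm long, lying on the table; to be left alone. Origin: on its underside.
- offcut: Bystander: dark sheet-steel offcut 110x70x6 mm; to be left alone. Origin: on its underside.
Things that resemble listed ones, but are neither listed nor needed, are in the scene too. There is more than one size of the bracket; the one meant has the size given above.

How it is judged (in metres and radians):
On the way, in this order (a step that is already met when the one before it is completed fails the run):
1. the stop's face is run out past the white line by at least 5 mm (y of stop_face in the frame of mark above 0.005 m), for 0.1 s.
2. the stop's face is wound back to within 2 mm of the white line, the dog within 1.5 mm of bearing on the back of the face, the wheel at rest, and the bracket not yet pressing on the stop (y of stop_face in the frame of mark between -0.002 and 0.002 m and y of dog_top in the frame of window below -0.0015 m and velocity of joint wheel between -0.1 and 0.1 rad/s and contact force between bracket and fence below 1 N), for 0.3 s.
3. the bracket is pressed on the stop with 9 to 15 N for 0.5 s, the stop's face still within 2 mm of the line (contact force between bracket and fence above 9 N and y of stop_face in the frame of mark between -0.002 and 0.002 m), for 0.5 s.
At the end, for the whole second after the job is handed in: The stop's face is within 2 mm of the white line with the dog within 1.5 mm of bearing on the back of the face; the bracket lies flat on the deck, released and at rest, its front edge flush on the stop's face (gap under 1.5 mm, square within 0.03 rad, sideways within 30 mm of the stop's middle) (y of stop_face in the frame of mark between -0.002 and 0.002 m and y of dog_top in the frame of window below -0.0015 m and y of lead_edge in the frame of stop_face between -0.0015 and 0.0015 m and x of lead_edge in the frame of stop_face between -0.03 and 0.03 m and angle between the y axis of bracket and the y axis of gauge, either way round below 0.03 rad and angle between bracket's own z axis and vertical below 0.03 rad and linear speed of bracket below 0.01 m/s and velocity of joint wheel between -0.05 and 0.05 rad/s); the robot touches nothing.
It fails at once if the bracket is pressed on the stop with more than 15 N (contact force between bracket and fence above 15 N).
It fails at once if the robot pushes the stop or the dog itself with more than 3 N (contact force between any of the arm, the fingers and fence above 3 N or contact force between any of the arm, the fingers and dog above 3 N).
It fails at once if the bracket is tipped by more than 0.25 rad (angle between bracket's own z axis and vertical above 0.25 rad).
It fails at once if a bystander is moved by more than 30 mm (distance of any of tape, magnet, hammer, paint_jar, grip_pliers, offcut from where it was at the start of the episode above 0.03 m).
It also fails if it takes over 72 s, if anything falls off the work surface, if the arm or the gripper's body presses on something with over 40 N, if the wrist force passes 120 N, or if a joint passes its speed limit or range.

## Working session

There is one attempt and no reset: what is moved stays moved. The work goes in short steps, Python scripts to look and compute and a tool call to move; the robot and the scene stay as the last step left them, time stands still between calls to the robot, and variables do not carry over. Pictures are saved under pics/ and viewed, at most 12 in all, crops included, and the job is handed in when it is done.

Besides the shell and the picture viewer there is one more tool, called after "Emit:" in YAML: its name, and indented under it one key for each argument. jog_arm: Moves the arm, as the interface text tells. Its arguments: {"type":"object","properties":{"deltas":{"type":"array"},"force":{"type":"number"}},"required":["deltas"]}

```bash
mkdir -p pics; python3 - <<'E'
from plant import r
import cv2
for n in("scene","top"):
    cv2.imwrite(f"pics/{n}0.png",r.capture(n)); i=r.camera_info(n); print(n,i)
s=r.get_state();print(s)
E
```

```text
scene {'fx': 455.07746471063416, 'fy': 455.07746471063416, 'cx': 312.7943723049309, 'cy': 205.60726251051656, 'view': array([[ 0.65502907,  0.75551203,  0.01176832, -0.35052658],
       [-0.40337941,  0.33647553,  0.8509226 ,  0.13376251],
       [ 0.63892251, -0.56212613,  0.52515925, -1.69723272],
       [ 0.        ,  0.        ,  0.        ,  1.        ]])}
top {'fx': 365.5429651872031, 'fy': 365.5429651872031, 'cx': 323.15260644961677, 'cy': 195.8873723705847, 'view': array([[ 0.02221024, -0.99973536,  0.00599335,  0.01165498],
       [ 0.98740953,  0.02287475,  0.15652207, -0.56189306],
       [-0.15661774,  0.0024415 ,  0.98765628, -1.23189224],
       [ 0.        ,  0.        ,  0.        ,  1.        ]])}
{'time_s': 0.1, 'joints': array([ 9.27670802e+01,  2.05871569e+01,  6.38923170e-01, -1.70714066e-02,
       -7.01371818e+01, -1.65067357e+01]), 'qd': array([ 0.00766251, -0.17125838,  0.09132949,  0.06561172,  0.00450466,
        0.00026723]), 'joint_torque': array([-1.45647824e-03, -5.84163558e+01,  2.93750256e+01,  7.01550275e+00,
        1.01607552e-02, -4.89055708e-05]), 'tcp_pos': array([0.16025239, 0.65527189, 0.24471967]), 'eef_rot': array([ 1.79913545e+02, -8.88338414e-03, -1.37454611e+01]), 'contact_force': array([-0.76459511,  0.22848987, -0.34890972]), 'moment': array([-0.01198667, -0.04531474, -0.00660675]), 'gripper_force': 0.0, 'gripper_width': 0.08748085456775084}
```

View pics/scene0.png

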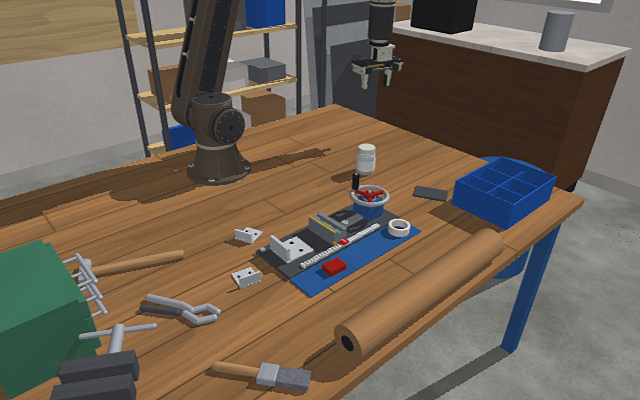

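View pics/top0.png

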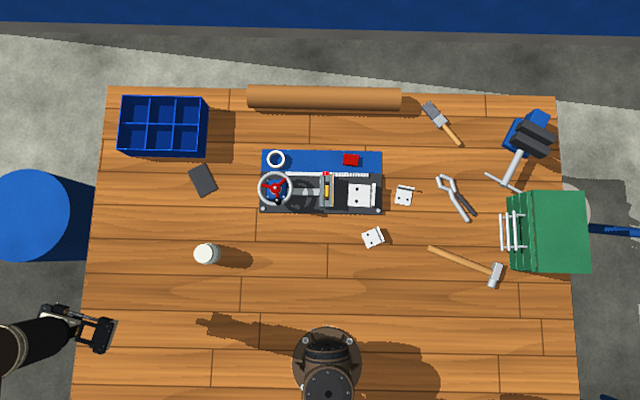

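The scene view shows the gauge around (340,235). In the top view it spans (260–383, 150–214), with the handwheel at (274,188), the stop at (327,190) and the bracket at (362,195). I'll enlarge both.

```bash
python3 - <<'E'
import cv2
a=cv2.imread("pics/top0.png")[140:224,250:390];cv2.imwrite("pics/top0c.png",cv2.resize(a,None,fx=5.7142857,fy=5.7142857,interpolation=cv2.INTER_CUBIC))
a=cv2.imread("pics/scene0.png")[165:300,245:430];cv2.imwrite("pics/scene0c.png",cv2.resize(a,None,fx=4,fy=4,interpolation=cv2.INTER_CUBIC))
E
```

```text
(no output)
```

View pics/top0c.png

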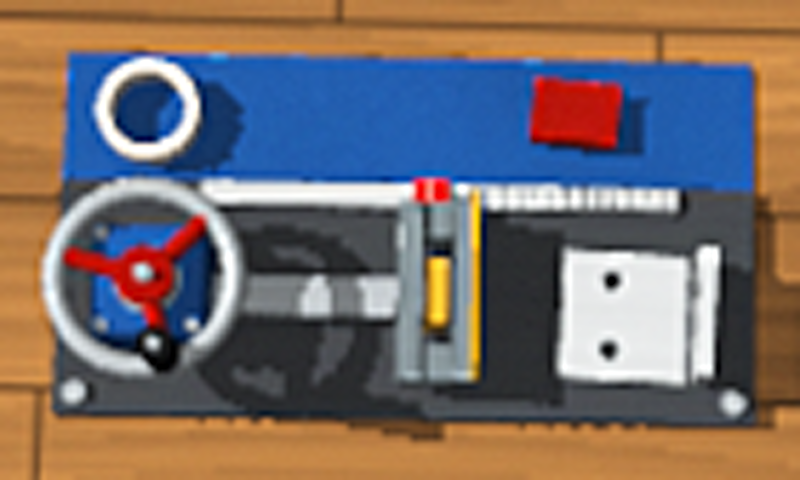

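View pics/scene0c.png

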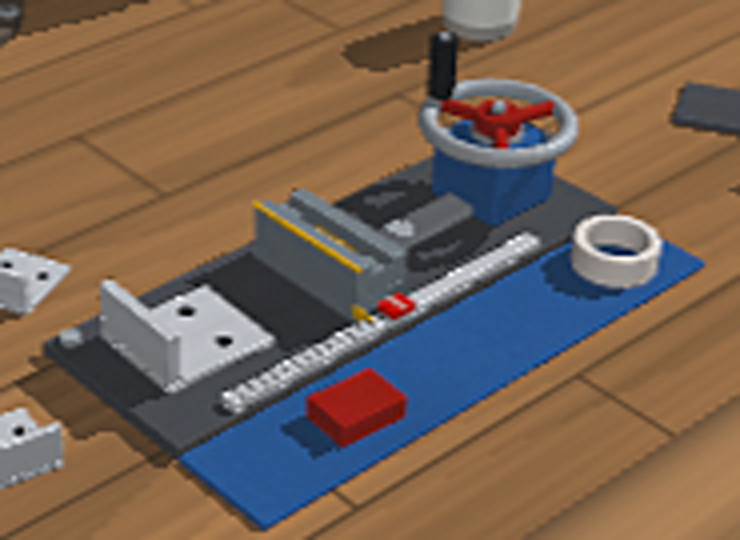

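Top crop readings:
- Bed corners at (54,413), (757,424), (63,180) and (754,190).
- White line at (432,190).
- Yellow face edge from (475,192) to (476,380).
- Dog at (438,292).
- Wheel hub at (143,271) and handle top at (152,343).
- Bracket foot front corners at (567,250) and (560,378), flange at (708,312).

In the scene crop, the handle top is at (444,34) and the hub at (499,107).

```bash
cat > h.py <<'E'
import numpy as np
from scipy.optimize import least_squares
from plant import r
I={n:r.camera_info(n) for n in("scene","top")}
def proj(n,p):
    i=I[n];c=i["view"][:3,:3]@np.asarray(p,float)+i["view"][:3,3]
    return np.array([i["cx"]+i["fx"]*c[0]/-c[2],i["cy"]-i["fy"]*c[1]/-c[2]])
def ray(n,uv,z):
    i=I[n];d=np.array([(uv[0]-i["cx"])/i["fx"],-(uv[1]-i["cy"])/i["fy"],-1]);R=i["view"][:3,:3]
    o=-R.T@i["view"][:3,3];d=R.T@d;return o+d*(z-o[2])/d[2]
T=lambda X,Y:(250+X/5.7142857-.41,140+Y/5.7142857-.41)
S=lambda X,Y:(245+X/4-.375,165+Y/4-.375)
def Rz(a):return np.array([[np.cos(a),-np.sin(a),0],[np.sin(a),np.cos(a),0],[0,0,1]])
E
python3 - <<'E'
from h import *
obs=[("top",T(54,413),(-75,205,12)),("top",T(757,424),(-75,-235,12)),("top",T(63,180),(75,205,12)),("top",T(754,190),(75,-235,12)),
("scene",S(45,348),(-75,-235,12)),("scene",S(180,455),(75,-235,9))]
def f(q):return np.concatenate([proj(n,Rz(q[2])@(np.array(p)/1e3)+[q[0],q[1],0])-uv for n,uv,p in obs])
s=least_squares(f,[.55,.1,0]);q=s.x;print("gauge",q,np.round(s.fun,1))
G=lambda p:np.round(1e3*(Rz(-q[2])@(p-[q[0],q[1],0])),1)
def show(k,n,uv,z):p=ray(n,uv,z);print(k,n,p.round(4),G(p))
for k,n,uv,z in [("mark","top",T(432,190),.0262),("mark","scene",S(397,303),.0262),("faceA","top",T(479,195),.06),("faceB","top",T(479,380),.06),
("faceA","scene",S(362,272),.06),("faceB","scene",S(254,205),.06),("dog","top",T(438,292),.048),("hub","top",T(143,271),.1),("handle","top",T(152,343),.138),("handle","scene",S(444,34),.138),("hub","scene",S(499,107),.1),
("brFL","top",T(567,250),.018),("brFR","top",T(560,378),.018),("flU","top",T(710,246),.058),("flD","top",T(706,377),.058),
("brF1","scene",S(208,287),.018),("brF2","scene",S(274,340),.018),("fl1","scene",S(104,284),.058),("fl2","scene",S(179,337),.058)]:show(k,n,uv,z)
E
```

```text
gauge [0.58062266 0.04799277 0.01247893] [-0.4  0.2  0.4 -0.4 -0.4 -0.3  0.3 -0.7 -0.6 -1.1 -0.1  0.1]
mark top [0.648  0.0189 0.0262] [ 67.  -29.9  26.2]
mark scene [0.6459 0.0195 0.0262] [ 64.9 -29.3  26.2]
faceA top [ 0.6379 -0.0095  0.06  ] [ 56.6 -58.2  60. ]
faceB top [ 0.5243 -0.0116  0.06  ] [-57.  -58.9  60. ]
faceA scene [ 0.6366 -0.0074  0.06  ] [ 55.3 -56.1  60. ]
faceB scene [ 0.5243 -0.0096  0.06  ] [-57.  -56.9  60. ]
dog top [0.5795 0.014  0.048 ] [ -1.6 -33.9  48. ]
hub top [0.5789 0.1876 0.1   ] [1.000e-01 1.396e+02 1.000e+02]
handle top [0.5309 0.1757 0.138 ] [-48.1 128.3 138. ]
handle scene [0.526  0.1788 0.138 ] [-52.9 131.5 138. ]
hub scene [0.5862 0.1798 0.1   ] [  7.2 131.7 100. ]
brFL top [ 0.6133 -0.0666  0.018 ] [  31.2 -115.    18. ]
brFR top [ 0.5322 -0.0632  0.018 ] [ -49.8 -110.6   18. ]
flU top [ 0.61   -0.1507  0.058 ] [  26.9 -199.    58. ]
flD top [ 0.5296 -0.1483  0.058 ] [ -53.5 -195.6   58. ]
brF1 scene [ 0.5365 -0.063   0.018 ] [ -45.5 -110.5   18. ]
brF2 scene [ 0.6144 -0.0678  0.018 ] [  32.4 -116.2   18. ]
fl1 scene [ 0.5317 -0.1503  0.058 ] [ -51.4 -197.7   58. ]
fl2 scene [ 0.6114 -0.1483  0.058 ] [  28.3 -196.6   58. ]
```

Emit:
jog_arm:
  deltas:
    - [[1,2.3,-3,0,0.03],[1,2.3,-3,0,0.03],[1,2.3,-3,0,0.03],[1,2.3,-3,0,0.03],[1,2.3,-3,0,0.03],[1,2.3,-3,0,0.03],[1,2.3,-3,0,0.03],[1,2.3,-3,0,0.04]]
  force: 25

```text
time_s: 1.1
tcp_pos: [0.3448, 0.4144, 0.2453]
eef_rot: [180.0, 0.0, 0.7]
contact_force: [1.4, -0.2, 0.9]
gripper_width: 0.0875
gripper_force: 0.0
```

Emit:
jog_arm:
  deltas:
    - [[1,2.3,-3,0,0],[1,2.3,-3,0,0],[1,2.3,-3,0,0],[1,2.3,-3,0,0],[1,2.3,-3,0,0],[1,2.3,-3,0,0],[1,2.3,-2.9,0,0],[1,2.3,-2.9,0,0]]

```text
time_s: 2.1
tcp_pos: [0.5288, 0.1765, 0.2453]
eef_rot: [180.0, 0.0, 0.6]
contact_force: [0.5, 1.3, -0.7]
gripper_width: 0.0874
gripper_force: 0.0
```

```bash
python3 - <<'E'
from h import *
s=r.get_state();print(s["tcp_pos"],s["eef_rot"],s["contact_force"])
for z in(.086,.09,.095,.1):print(z,ray("top",T(143,271),z).round(4),ray("scene",S(499,107),z).round(4))
print("rim",ray("top",T(142.5,276),.08).round(4),ray("scene",S(499,124),.08).round(4))
for z in(.13,.138,.142):print(z,ray("top",T(151,343),z).round(4),ray("scene",S(444,35),z).round(4))
print(ray("scene",S(439,97),.088))
E
```

```text
[0.52878013 0.17650134 0.24528319] [1.79988656e+02 2.82381432e-02 5.82006055e-01] [ 0.51570831  1.32711568 -0.72542442]
0.086 [0.5815 0.1895 0.086 ] [0.5702 0.1986 0.086 ]
0.09 [0.5807 0.1889 0.09  ] [0.5748 0.1932 0.09  ]
0.095 [0.5798 0.1883 0.095 ] [0.5805 0.1865 0.095 ]
0.1 [0.5789 0.1876 0.1   ] [0.5862 0.1798 0.1   ]
rim [0.5795 0.1904 0.08  ] [0.5812 0.1875 0.08  ]
0.13 [0.5321 0.1773 0.13  ] [0.5167 0.1889 0.13  ]
0.138 [0.5309 0.1763 0.138 ] [0.5272 0.1776 0.138 ]
0.142 [0.5303 0.1758 0.142 ] [0.5324 0.1719 0.142 ]
[0.5320323  0.17153913 0.088     ]
```

Emit:
jog_arm:
  deltas:
    - [[1,0.1,0,-4,0],[1,0,0,-4,0],[1,0,0,-4,0],[1,0,0,-0.7,0],[-1,0,0,0,0],[-1,0,0,0,0],[-1,0,0,0,0],[-1,0,0,0,0]]
  force: 25

```text
time_s: 3.1
tcp_pos: [0.5296, 0.1779, 0.1194]
eef_rot: [-180.0, -0.1, 0.6]
contact_force: [0.1, -0.1, 0.8]
gripper_width: 0.053
gripper_force: 0.0
```

```bash
python3 - <<'E'
from h import *
import cv2
s=r.get_state();print(s["tcp_pos"],s["contact_force"],s["gripper_width"],s["gripper_force"])
c=np.array([.580,.188])
p=np.array([.5298,.1765]);d=p-c;a=np.arctan2(d[1],d[0]);R=.05;print(np.hypot(*d),np.degrees(a))
for k in range(22):
    b=a+.25*(k+1);q=c+R*np.array([np.cos(b),np.sin(b)]);print(k+1,((q-p)*100).round(2));p=q
E
```

```text
[0.52960429 0.17789849 0.11939894] [ 0.08476    -0.12743689  0.80262582] 0.052986567416346955 0.0
0.05150038834805026 -167.0971097451526
1 [ 0.57 -1.14]
2 [ 0.7  -1.03]
3 [ 0.94 -0.82]
4 [ 1.11 -0.57]
5 [ 1.22 -0.27]
6 [1.25 0.04]
7 [1.2  0.34]
8 [1.08 0.63]
9 [0.89 0.88]
10 [0.64 1.07]
11 [0.36 1.19]
12 [0.05 1.25]
13 [-0.26  1.22]
14 [-0.55  1.12]
15 [-0.81  0.95]
16 [-1.02  0.72]
17 [-1.17  0.44]
18 [-1.24  0.14]
19 [-1.23 -0.17]
20 [-1.15 -0.47]
21 [-1.   -0.74]
22 [-0.79 -0.97]
```

Emit:
jog_arm:
  deltas:
    - [[-1,0,0,0,0],[-1,0,0,0,0],[-1,0,0,0,0],[-1,0,0,0,0],[-1,0,0,0,0],[-1,0,0,0,0]]

```text
time_s: 3.85
tcp_pos: [0.529, 0.1772, 0.1185]
eef_rot: [180.0, 0.0, 0.6]
contact_force: [-2.0, -3.6, 4.6]
gripper_width: 0.0217
gripper_force: 25.0
```

Emit:
jog_arm:
  deltas:
    - [[-1,0.4,-1.15,0,0],[-1,0.7,-1.03,0,0],[-1,0.94,-0.82,0,0],[-1,1.11,-0.57,0,0],[-1,1.22,-0.27,0,0],[-1,0,0,0,0]]

```text
time_s: 4.6
tcp_pos: [0.5737, 0.1384, 0.1185]
eef_rot: [179.9, 0.0, 0.6]
contact_force: [1.7, -7.9, 1.6]
gripper_width: 0.0212
gripper_force: 25.0
```

Emit:
jog_arm:
  deltas:
    - [[-1,1.25,0,0,0],[-1,1.2,0.32,0,0],[-1,1.08,0.6,0,0],[-1,0.89,0.85,0,0],[-1,0.64,1.07,0,0],[-1,0.36,1.19,0,0],[-1,0.05,1.25,0,0],[-1,0,0,0,0]]

```text
time_s: 5.6
tcp_pos: [0.6275, 0.1932, 0.1186]
eef_rot: [-180.0, 0.0, 0.6]
contact_force: [-4.2, 1.5, 3.9]
gripper_width: 0.0217
gripper_force: 25.0
```

```bash
python3 - <<'E'
from h import *
s=r.get_state();print(s["tcp_pos"],s["contact_force"],s["gripper_width"])
# circle through 3 measured
P=np.array([[.529,.1772],[.5737,.1384],s["tcp_pos"][:2]])
A=np.c_[2*P,np.ones(3)];x=np.linalg.solve(A,(P**2).sum(1));print(x[:2],np.sqrt(x[2]+x[:2]@x[:2]))
c=x[:2];a=[np.degrees(np.arctan2(*(p-c)[::-1])) for p in P];print(a)
E
```

```text
[0.6275302  0.19322935 0.11855485] [-4.24700495  1.53591623  3.91991765] 0.021671361423265763
[0.57777281 0.18824071] 0.05000684097622772
[np.float64(-167.24491518970873), np.float64(-94.67163096176444), np.float64(5.725302808410598)]
```

```bash
python3 - <<'E'
from h import *
c=np.array([.5778,.1882]);p=np.array([.6275,.1932]);a=np.radians(5.7)
for k in range(9):
    b=a+.24*(k+1);q=c+.05*np.array([np.cos(b),np.sin(b)]);print(k+1,((q-p)*100).round(2));p=q
E
```

```text
1 [-0.26  1.17]
2 [-0.53  1.07]
3 [-0.77  0.92]
4 [-0.97  0.71]
5 [-1.11  0.46]
6 [-1.18  0.18]
7 [-1.19 -0.11]
8 [-1.13 -0.39]
9 [-1.01 -0.64]
```

Emit:
jog_arm:
  deltas:
    - [[-1,-0.26,1.17,0,0],[-1,-0.53,1.07,0,0],[-1,-0.77,0.92,0,0],[-1,-0.97,0.71,0,0],[-1,-1.11,0.46,0,0],[-1,-1.18,0.18,0,0],[-1,-1.19,-0.11,0,0],[-1,-1.13,-0.39,0,0]]

```text
time_s: 6.6
tcp_pos: [0.5577, 0.2339, 0.1186]
eef_rot: [-179.8, -0.2, 0.6]
contact_force: [5.8, 0.0, -4.0]
gripper_width: 0.0215
gripper_force: 25.0
```

Emit:
jog_arm:
  deltas:
    - [[-1,-1.01,-0.64,0,0],[-1,0,0,0,0]]

```text
time_s: 6.85
tcp_pos: [0.5461, 0.2266, 0.1186]
eef_rot: [-179.9, -0.0, 0.6]
contact_force: [-1.8, 3.3, 0.4]
gripper_width: 0.0216
gripper_force: 25.0
```

```bash
python3 - <<'E'
from h import *
import cv2
s=r.get_state();d=s["tcp_pos"][:2]-[.5778,.1882];print(s["tcp_pos"],np.hypot(*d),np.degrees(np.arctan2(d[1],d[0])))
t=r.capture("top");q=r.capture("scene")
a=cv2.resize(t[165:210,290:355],None,fx=8,fy=8,interpolation=cv2.INTER_CUBIC)
b=cv2.resize(q[205:255,305:370],None,fx=8,fy=8,interpolation=cv2.INTER_CUBIC)[:, :520]
# stack images side by side downscaled? place vertically: 360+200 too tall -> side by side at 6x
a=cv2.resize(t[165:210,290:355],None,fx=6,fy=6,interpolation=cv2.INTER_CUBIC)
b=cv2.resize(q[205:255,305:370],None,fx=6,fy=6,interpolation=cv2.INTER_CUBIC)
o=np.zeros((300,790,3),np.uint8);o[:270,:390]=a;o[:,400:]=b;cv2.imwrite("pics/c1.png",o)
E
```

```text
[0.54611612 0.22664253 0.11858338] 0.04981662818353379 129.4949496444052
```

View pics/c1.png

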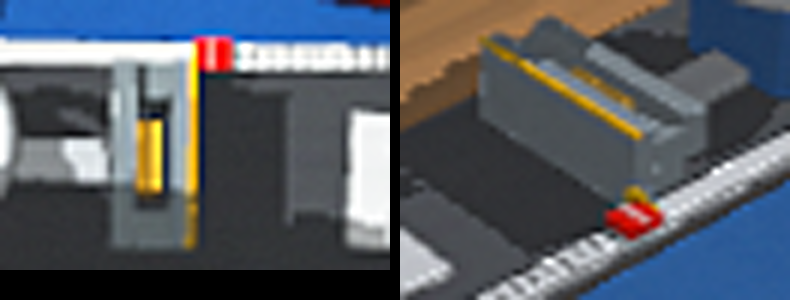

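The stop now stands past the line. In the top crop the yellow edge is at x≈199 and the white line at x≈214, both in 6x pixels, with the dog at the rear of the window. I'll measure this at sub-pixel level.

```bash
cat > m.py <<'E'
from h import *
G0=np.array([.58062,.04799]);ga=.01248
def gy(p):return (Rz(-ga)@(p-[*G0,0]))[1]*1e3
def cross(p,lvl,i0):  # right side half crossing from peak i0
    i=i0
    while p[i+1]>lvl:i+=1
    return i+(p[i]-lvl)/(p[i]-p[i+1])
def measure(t,yc):
    t=t.astype(float);rb=t[:,:,2]-t[:,:,0];E=[];Dg=[]
    for v in range(177,205):
        row=rb[v];lo=int(yc)-4;i=lo+int(np.argmax(row[lo:lo+9]))
        if row[i]<80:continue
        E.append(gy(ray("top",(cross(row,row[i]/2,i),v),.06)))
    # white line: G channel inside the red clip
    L=[]
    for v in range(171,177):
        red=(t[v,:,2]>150)&(t[v,:,0]<140)&(t[v,:,1]<140)
        u=np.where(red[290:345])[0]+290
        if len(u)<3:continue
        a,b=u.min(),u.max();w=t[v,a:b+1,1];w=np.clip(w-np.percentile(w,40),0,None)
        L.append((v,a,b,round(float((w*np.arange(a,b+1)).sum()/w.sum()),2), round(gy(ray("top",((w*np.arange(a,b+1)).sum()/w.sum(),v),.0262)),1)))
    return np.median(E),np.std(E),len(E),L
E
python3 - <<'E'
from m import *
import cv2
t=r.capture("top");cv2.imwrite("pics/raw1.png",t)
t0=cv2.imread("pics/top0.png")
print(measure(t0,333));print(measure(t,322))
for v in (172,173,174):print(t[v,320:332,1],t[v,320:332,2])
for v in (182,190):
  print((t[v,305:328,2].astype(int)-t[v,305:328,0]))
E
```

```text
(np.float64(-58.63280152987856), np.float64(0.15073218582316697), 28, [(171, np.int64(323), np.int64(327), 324.69, np.float64(-28.1)), (172, np.int64(323), np.int64(328), 325.37, np.float64(-30.5)), (173, np.int64(323), np.int64(328), 325.38, np.float64(-30.6)), (174, np.int64(322), np.int64(328), 324.12, np.float64(-26.1)), (175, np.int64(323), np.int64(328), 327.0, np.float64(-36.4))])
(np.float64(-20.586314923090065), np.float64(0.26451406999576943), 27, [(171, np.int64(323), np.int64(327), 324.7, np.float64(-28.1)), (172, np.int64(323), np.int64(328), 325.35, np.float64(-30.4)), (173, np.int64(323), np.int64(328), 325.4, np.float64(-30.6)), (174, np.int64(323), np.int64(328), 325.33, np.float64(-30.4)), (175, np.int64(323), np.int64(328), 325.43, np.float64(-30.8)), (176, np.int64(323), np.int64(328), 325.47, np.float64(-31.0))])
[250 255 196   0  98 161   7  23  79 198 255 251] [249 255 255 255 255 255 255 255 227 163 255 252]
[255 255 239   0 101 160   0  18  84 194 255 251] [255 255 255 245 248 250 244 249 227 166 255 252]
[235 246 230   0 103 167   0  20  79 162 239 233] [229 243 255 245 248 251 245 248 221 132 231 231]
[ -5  -5  -3 -10 -13 -20 -21 -20  -6  -8  -6  -5  -2 -12 -24 -40  52 242
 -40 -12  -8  -7  -6]
[-10 -11 -10 -10 -19 -22 -33  12 174 143 190 192 -22 -22 -29  -4 133 242
 -39  -9  -4  -3  -5]
```

Emit:
jog_arm:
  deltas:
    - [[-1,-0.86,-0.9,0,0],[-1,0,0,0,0]]

```text
time_s: 7.25
tcp_pos: [0.5375, 0.2175, 0.1186]
eef_rot: [-179.9, 0.0, 0.6]
contact_force: [-4.2, 4.0, 1.0]
gripper_width: 0.0211
gripper_force: 25.0
```

```bash
python3 - <<'E'
from m import *
import cv2
s=r.get_state();d=s["tcp_pos"][:2]-[.5778,.1882];print(s["tcp_pos"],np.hypot(*d),np.degrees(np.arctan2(d[1],d[0])))
t=r.capture("top");q=r.capture("scene");cv2.imwrite("pics/raw2s.png",q);cv2.imwrite("pics/raw2t.png",t)
print(measure(t,321)[:3])
for u,z,v in((314.5,.048,190),(324.615,.0262,173.5)):print(gy(ray("top",(u,v),z)))
print((t[190,303:326,2].astype(int)-t[190,303:326,0]))
a=cv2.resize(t[165:205,305:335],None,fx=13,fy=13,interpolation=cv2.INTER_NEAREST)
b=cv2.resize(q[218:248,328:358],None,fx=13,fy=13,interpolation=cv2.INTER_NEAREST)
o=np.zeros((520,790,3),np.uint8);o[:520,:390]=a;o[:390,400:]=b;cv2.imwrite("pics/c2.png",o)
E
```

```text
[0.53750631 0.21751022 0.1185693 ] 0.0498264025862406 143.96730447038902
(np.float64(-17.571101181048135), np.float64(0.18746255033742154), 28)
7.053896575672535
-27.87244844167643
[-10 -10 -11 -10 -12 -19 -21 -25 -20 102 153 190 200  10 -22 -19 -42  63
 254  44 -18  -6  -3]
```

View pics/c2.png

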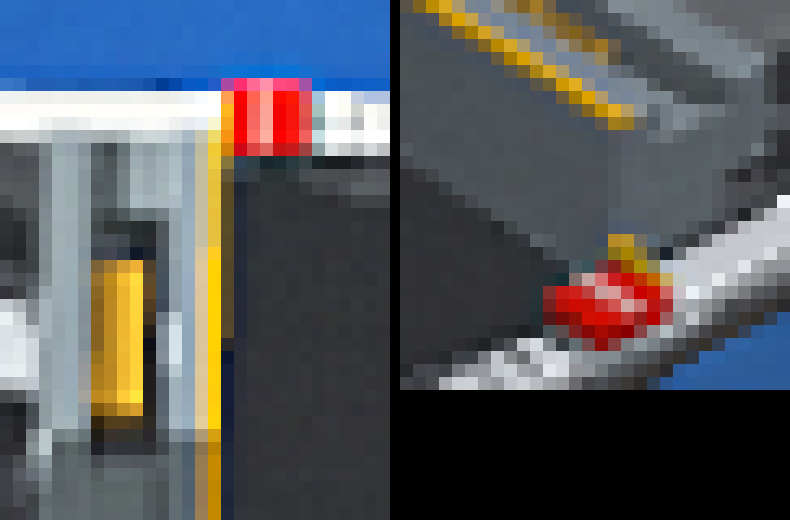

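```bash
python3 - <<'E'
from m import *
G=lambda p:(Rz(-ga)@(p-[*G0,0]))*1e3
B=lambda X,Y:(328+(X-400)/13-.5,218+Y/13-.5)
print("line",G(ray("scene",B(610,296),.0262)),G(ray("scene",B(590,284),.0262)),G(ray("scene",B(630,306),.0262)))
print("clip corners",[G(ray("scene",B(*x),.026)).round(1) for x in((545,290),(600,268),(672,293))])
print("face top",G(ray("scene",B(632,127),.06)),G(ray("scene",B(430,8),.06)))
print("foot edge",G(ray("scene",B(400,158),.012)),G(ray("scene",B(570,262),.012)))
print("clip top cam",[gy(ray("top",(u,173.5),.026)) for u in(322.35,328.2)])
E
```

```text
line [ 64.11786436 -29.46184381  26.2       ] [ 58.14098489 -29.63097674  26.2       ] [ 69.54342185 -28.77449623  26.2       ]
clip corners [array([ 53.1, -38.4,  26. ]), array([ 55.2, -23.6,  26. ]), array([ 71.9, -18.3,  26. ])]
face top [ 55.24537101 -16.16177128  60.        ] [ -7.21831073 -17.05253153  60.        ]
foot edge [-18.51606107 -13.70464786  12.        ] [ 35.78660648 -12.80225391  12.        ]
clip top cam [np.float64(-19.77433311462401), np.float64(-40.69534572531941)]
```

```bash
python3 - <<'E'
from h import *
c=np.array([.5778,.1882]);p=np.array([.5375,.2175]);a=np.radians(144)
for k in range(8):
    b=a-.2375*(k+1);q=c+.05*np.array([np.cos(b),np.sin(b)]);print(k+1,((q-p)*100).round(2));p=q
E
```

```text
1 [0.79 0.88]
2 [0.99 0.66]
3 [1.11 0.4 ]
4 [1.18 0.13]
5 [ 1.18 -0.15]
6 [ 1.11 -0.42]
7 [ 0.98 -0.67]
8 [ 0.79 -0.88]
```

Emit:
jog_arm:
  deltas:
    - [[-1,0.79,0.88,0,0],[-1,0.99,0.66,0,0],[-1,1.11,0.4,0,0],[-1,1.18,0.13,0,0],[-1,1.18,-0.15,0,0],[-1,1.11,-0.42,0,0],[-1,0.98,-0.67,0,0],[-1,0.79,-0.88,0,0]]

```text
time_s: 8.35
tcp_pos: [0.619, 0.2164, 0.1185]
eef_rot: [180.0, 0.1, 0.6]
contact_force: [-6.7, 1.6, 6.0]
gripper_width: 0.0216
gripper_force: 25.0
```

Emit:
jog_arm:
  deltas:
    - [[-1,0,0,0,0]]

```text
time_s: 8.48
tcp_pos: [0.6197, 0.2152, 0.1186]
eef_rot: [179.9, 0.0, 0.5]
contact_force: [1.8, -3.4, 1.9]
gripper_width: 0.0217
gripper_force: 25.0
```

```bash
python3 - <<'E'
from m import *
import cv2
s=r.get_state();d=s["tcp_pos"][:2]-[.5778,.1882];print(s["tcp_pos"],np.hypot(*d),np.degrees(np.arctan2(d[1],d[0])))
t=r.capture("top");q=r.capture("scene");cv2.imwrite("pics/raw3s.png",q);cv2.imwrite("pics/raw3t.png",t)
print(measure(t,324)[:3])
print((t[190,303:332,2].astype(int)-t[190,303:332,0]))
a=cv2.resize(t[165:205,305:335],None,fx=13,fy=13,interpolation=cv2.INTER_NEAREST)
b=cv2.resize(q[218:248,328:358],None,fx=13,fy=13,interpolation=cv2.INTER_NEAREST)
o=np.zeros((520,790,3),np.uint8);o[:520,:390]=a;o[:390,400:]=b;cv2.imwrite("pics/c3.png",o)
E
```

```text
[0.61973122 0.2152109  0.11862549] 0.04987800898354464 32.78848202680091
(np.float64(-27.53200649696196), np.float64(0.27247017448434346), 28)
[ -7  -8  -7  -9  -8  -8  -8 -11 -15 -13 -13 -13 -20  49 171 157 148  59
 -30 -32  70 202 -28 -10  -5  -5  -4  -5  -4]
```

View pics/c3.png

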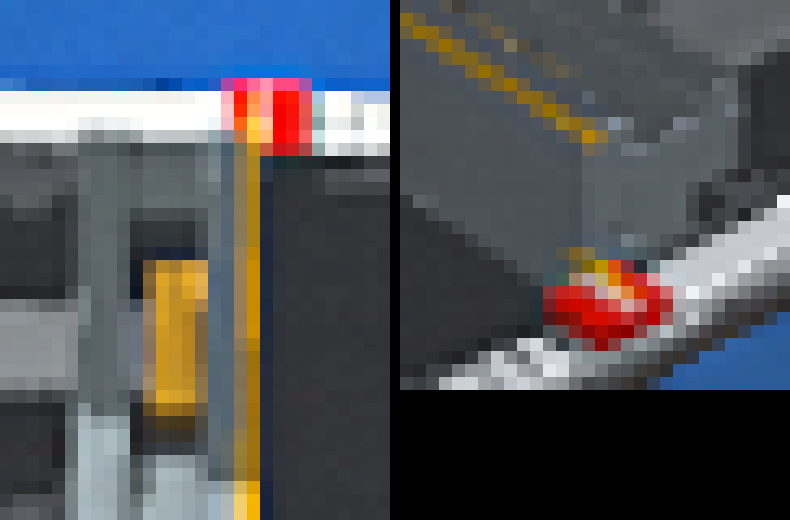

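```bash
python3 - <<'E'
import cv2
for f in("raw1","raw3t"):
    t=cv2.imread(f"pics/{f}.png")
    for v in range(171,179):print(f,v,[tuple(map(int,x)) for x in t[v,322:328]])
for f in("scene0","raw2s","raw3s"):
    t=cv2.imread(f"pics/{f}.png")
    for v in range(237,244):print(f,v,[tuple(map(int,x)) for x in t[v,339:350]])
E
```

```text
raw1 171 [(163, 74, 173), (111, 46, 255), (146, 104, 255), (174, 146, 255), (126, 72, 255), (128, 72, 251)]
raw1 172 [(109, 196, 255), (0, 0, 255), (82, 98, 255), (141, 161, 255), (0, 7, 255), (5, 23, 255)]
raw1 173 [(105, 239, 255), (0, 0, 245), (93, 101, 248), (147, 160, 250), (0, 0, 244), (9, 18, 249)]
raw1 174 [(59, 230, 255), (0, 0, 245), (99, 103, 248), (156, 167, 251), (0, 0, 245), (12, 20, 248)]
raw1 175 [(0, 227, 255), (0, 0, 247), (104, 109, 255), (160, 173, 255), (0, 0, 255), (16, 24, 255)]
raw1 176 [(0, 227, 255), (28, 0, 156), (68, 68, 222), (99, 104, 224), (23, 20, 201), (29, 30, 200)]
raw1 177 [(0, 232, 255), (53, 19, 3), (50, 39, 23), (47, 42, 26), (47, 47, 27), (46, 44, 28)]
raw1 178 [(0, 229, 255), (58, 26, 11), (56, 47, 38), (56, 53, 45), (57, 54, 45), (53, 52, 44)]
raw3t 171 [(159, 71, 174), (112, 44, 255), (149, 103, 255), (177, 147, 255), (129, 73, 255), (130, 73, 255)]
raw3t 172 [(187, 177, 255), (0, 22, 255), (75, 139, 255), (145, 159, 255), (0, 9, 255), (4, 24, 255)]
raw3t 173 [(200, 196, 255), (0, 41, 252), (86, 160, 254), (155, 154, 251), (0, 0, 245), (6, 1
[... 3540 characters left out ...]
 240 [(56, 53, 135), (31, 35, 194), (25, 38, 206), (63, 61, 185), (159, 157, 194), (152, 185, 222), (62, 133, 224), (0, 49, 209), (36, 33, 205), (110, 108, 207), (198, 192, 201)]
raw3s 241 [(32, 31, 119), (5, 10, 183), (0, 7, 204), (3, 12, 200), (48, 46, 198), (81, 88, 210), (161, 165, 209), (111, 112, 198), (13, 17, 184), (44, 45, 164), (176, 172, 175)]
raw3s 242 [(24, 23, 81), (9, 14, 116), (8, 14, 142), (0, 13, 207), (1, 11, 212), (15, 19, 205), (50, 51, 192), (25, 28, 150), (0, 0, 180), (95, 93, 156), (146, 142, 140)]
raw3s 243 [(85, 82, 73), (79, 77, 93), (33, 35, 129), (6, 8, 135), (4, 10, 166), (0, 5, 147), (0, 0, 137), (68, 66, 136), (143, 139, 145), (193, 188, 178), (147, 142, 135)]
```

The pointer and face now sit about 1 mm past the line: in the top crop the edge is at col 324.5 and the line at 324.6, and in the scene crop yellow lies just behind the white line. I'll wind in a touch more.

Emit:
jog_arm:
  deltas:
    - [[-1,0.15,-0.27,0,0],[-1,0.15,-0.28,0,0],[-1,0,0,0,0]]

```text
time_s: 8.95
tcp_pos: [0.622, 0.2113, 0.1186]
eef_rot: [-180.0, -0.0, 0.6]
contact_force: [-1.6, 4.0, 1.6]
gripper_width: 0.0214
gripper_force: 25.0
```

```bash
python3 - <<'E'
from m import *
import cv2
s=r.get_state();d=s["tcp_pos"][:2]-[.5778,.1882];print(s["tcp_pos"],np.hypot(*d),np.degrees(np.arctan2(d[1],d[0])))
t=r.capture("top");q=r.capture("scene");cv2.imwrite("pics/raw4s.png",q);cv2.imwrite("pics/raw4t.png",t)
print(measure(t,324)[:3])
print((t[190,303:332,2].astype(int)-t[190,303:332,0]))
for v in range(172,179):print(v,[tuple(map(int,x)) for x in t[v,322:328]])
for v in range(238,242):print(v,[tuple(map(int,x)) for x in q[v,339:349]])
E
```

```text
[0.62199033 0.2112873  0.1185899 ] 0.04985788692399484 27.58488272723775
(np.float64(-27.773576634626558), np.float64(0.14329055154718337), 28)
[ -6  -7  -7  -8  -8  -9  -7  -9 -11 -12 -14 -12 -21  38 183 153 166 108
 -37 -28  49 149 -22  -9  -5  -5  -6  -6  -5]
172 [(189, 181, 255), (0, 0, 255), (79, 142, 255), (139, 200, 255), (0, 5, 255), (6, 23, 255)]
173 [(203, 204, 255), (0, 1, 253), (87, 164, 255), (148, 222, 255), (0, 0, 246), (7, 14, 249)]
174 [(177, 172, 234), (1, 18, 234), (97, 165, 255), (151, 223, 255), (0, 0, 249), (13, 20, 251)]
175 [(131, 124, 121), (70, 85, 141), (82, 154, 230), (115, 175, 255), (0, 0, 245), (17, 24, 255)]
176 [(107, 98, 79), (93, 113, 104), (49, 129, 165), (54, 84, 159), (25, 16, 143), (31, 30, 206)]
177 [(111, 103, 88), (96, 116, 118), (45, 125, 148), (57, 77, 83), (50, 41, 26), (48, 45, 31)]
178 [(111, 101, 90), (95, 115, 120), (45, 124, 150), (55, 76, 83), (56, 48, 39), (58, 54, 48)]
238 [(90, 79, 67), (51, 98, 115), (0, 109, 140), (0, 125, 163), (20, 131, 156), (32, 69, 203), (67, 56, 140), (49, 44, 40), (128, 122, 103), (196, 192, 181)]
239 [(103, 91, 70), (65, 98, 89), (76, 106, 119), (110, 129, 129), (80, 167, 178), (14, 101, 211), (0, 18, 205), (53, 47, 199), (159, 152, 215), (213, 207, 203)]
240 [(66, 63, 142), (37, 43, 197), (16, 28, 204), (53, 54, 183), (160, 157, 196), (151, 202, 210), (60, 142, 220), (0, 48, 209), (36, 34, 205), (109, 107, 206)]
241 [(35, 33, 120), (10, 14, 184), (0, 7, 204), (3, 12, 201), (49, 45, 199), (80, 91, 209), (158, 190, 201), (108, 126, 195), (14, 16, 185), (44, 45, 164)]
```

Emit:
jog_arm:
  deltas:
    - [[-1,0.12,-0.25,0,0],[-1,0,0,0,0],[-1,0,0,0,0]]

```text
time_s: 9.43
tcp_pos: [0.6233, 0.2085, 0.1186]
eef_rot: [-180.0, -0.0, 0.6]
contact_force: [-1.1, 4.3, 0.6]
gripper_width: 0.0216
gripper_force: 25.0
```

Emit:
jog_arm:
  deltas:
    - [[0,0,0,0,0],[0.2,0,0,0,0],[0.2,0,0,0,0],[0.2,0,0,0,0],[0.2,0,0,0,0],[0.2,0,0,3,0],[0.2,0,0,4,0],[0.2,0,0,1,0]]

```text
time_s: 10.42
tcp_pos: [0.6244, 0.2088, 0.2018]
eef_rot: [-179.9, -0.2, 0.6]
contact_force: [-0.2, 0.1, -0.5]
gripper_width: 0.0528
gripper_force: 0.0
```

```bash
python3 - <<'E'
from m import *
import cv2
s=r.get_state();print(s["tcp_pos"],s["gripper_width"])
t=r.capture("top");q=r.capture("scene");cv2.imwrite("pics/raw5s.png",q);cv2.imwrite("pics/raw5t.png",t)
print(measure(t,324)[:3])
for v in range(172,175):print(v,[tuple(map(int,x)) for x in t[v,322:328]])
a=cv2.resize(t[165:205,305:335],None,fx=13,fy=13,interpolation=cv2.INTER_NEAREST)
b=cv2.resize(q[218:248,328:358],None,fx=13,fy=13,interpolation=cv2.INTER_NEAREST)
o=np.zeros((520,790,3),np.uint8);o[:520,:390]=a;o[:390,400:]=b;cv2.imwrite("pics/c5.png",o)
E
```

```text
[0.62440266 0.20884729 0.20180702] 0.052757344742990105
(np.float64(-28.060744407189446), np.float64(4.603561990725401), 28)
172 [(187, 182, 255), (0, 0, 255), (78, 159, 255), (137, 243, 255), (0, 0, 255), (4, 21, 255)]
173 [(199, 198, 255), (0, 0, 249), (81, 196, 254), (140, 255, 255), (0, 0, 246), (8, 16, 250)]
174 [(197, 188, 237), (28, 44, 239), (91, 206, 255), (146, 255, 255), (0, 0, 247), (12, 18, 250)]
```

View pics/c5.png

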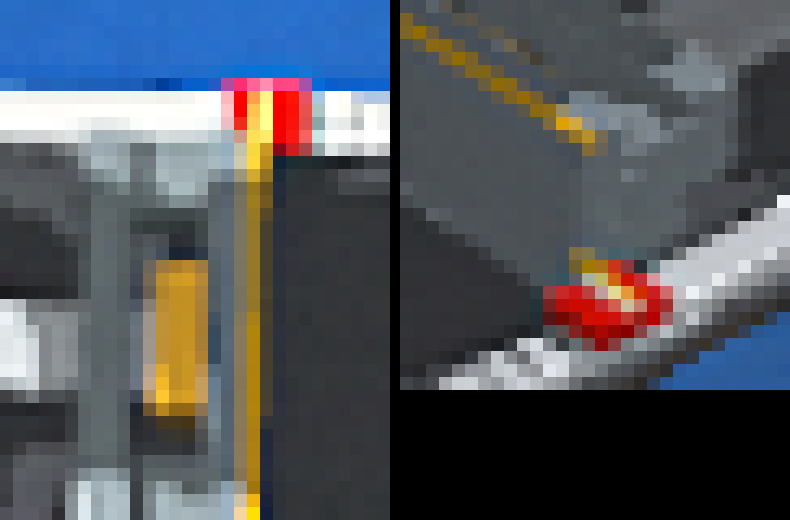

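The pointer now lies exactly over the white line in both views: top crop cols 324–325, scene crop (610,290). The dog is at the face side. Next is the bracket.

Emit:
jog_arm:
  deltas:
    - [[0.2,-0.7,-4.5,0,-0.01],[0.2,-0.7,-4.5,0,-0.01],[0.2,-0.7,-4.5,0,-0.01],[0.2,-0.7,-4.5,0,-0.01],[0.2,-0.7,-4.5,0,-0.01],[0.2,-0.7,-4.5,0,0],[0.2,-0.7,-4.5,0,0],[0.2,-0.4,-4.4,0,0]]

```text
time_s: 11.52
tcp_pos: [0.569, -0.1521, 0.1972]
eef_rot: [-180.0, 0.1, -2.3]
contact_force: [1.3, 0.8, -0.2]
gripper_width: 0.0521
gripper_force: 0.0
```

Emit:
jog_arm:
  deltas:
    - [[0.2,0,0,-3,0],[0.2,0,0,-3,0],[0.2,0,0,-3,0],[0.2,0,0,0,0],[0.2,0,0,0,0]]

```text
time_s: 12.15
tcp_pos: [0.5704, -0.1508, 0.1089]
eef_rot: [180.0, 0.0, -2.3]
contact_force: [0.4, 0.2, 0.4]
gripper_width: 0.0527
gripper_force: 0.0
```

```bash
python3 - <<'E'
from m import *
import cv2
s=r.get_state();print(s["tcp_pos"],s["eef_rot"],s["gripper_width"])
q=r.capture("scene");cv2.imwrite("pics/c6.png",cv2.resize(q[190:290,250:380],None,fx=6,fy=6,interpolation=cv2.INTER_CUBIC))
E
```

```text
[ 0.57040104 -0.15079072  0.10893712] [ 1.79979465e+02  6.94527726e-03 -2.25818554e+00] 0.05270751538301335
```

View pics/c6.png

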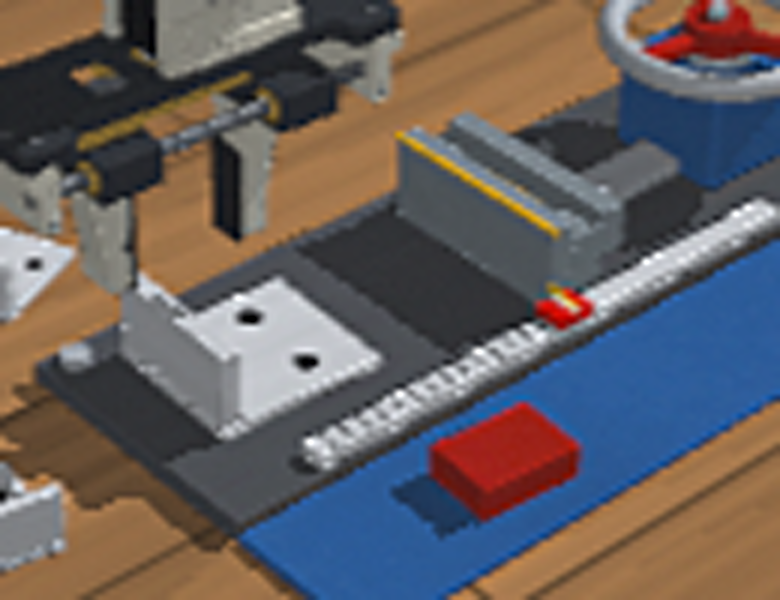

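The fingers straddle the flange at about (180,350). I'll lower and grip.

Emit:
jog_arm:
  deltas:
    - [[0.2,0,0,-2.5,0],[0.2,0,0,-2.5,0],[0.2,0,0,-1.4,0],[-0.5,0,0,0,0],[-1,0,0,0,0],[-1,0,0,0,0],[-1,0,0,0,0],[-1,0,0,0,0]]
  force: 20

```text
time_s: 13.2
tcp_pos: [0.5703, -0.1507, 0.0449]
eef_rot: [-180.0, -0.0, -2.3]
contact_force: [-0.2, 0.9, 2.3]
gripper_width: 0.0099
gripper_force: 20.0
```

Emit:
jog_arm:
  deltas:
    - [[-1,0,0,0,0],[-1,0,0,0,0],[-1,0,0,0,0],[-1,0,0,0,0]]

```text
time_s: 13.7
tcp_pos: [0.5703, -0.1507, 0.0449]
eef_rot: [180.0, -0.0, -2.3]
contact_force: [-1.9, 0.7, 6.2]
gripper_width: 0.0098
gripper_force: 20.0
```

Emit:
jog_arm:
  deltas:
    - [[-1,0,1,0,0.01],[-1,0,1,0,0.01],[-1,0,1,0,0.01],[-1,0,1,0,0.01],[-1,0,1,0,0.012],[-1,0,1,0,0],[-1,0,1,0,0],[-1,0,0.5,0,0]]

```text
time_s: 14.7
tcp_pos: [0.5704, -0.0751, 0.0449]
eef_rot: [180.0, -0.0, 0.8]
contact_force: [-0.4, -3.8, 5.8]
gripper_width: 0.0098
gripper_force: 20.0
```

Emit:
jog_arm:
  deltas:
    - [[-1,0,0,0,0],[-1,0,0,0,0]]

```text
time_s: 14.95
tcp_pos: [0.5704, -0.0747, 0.0449]
eef_rot: [-180.0, -0.0, 0.8]
contact_force: [-0.2, 2.3, 5.8]
gripper_width: 0.0099
gripper_force: 20.0
```

```bash
python3 - <<'E'
from m import *
import cv2
s=r.get_state();print(s["tcp_pos"],s["eef_rot"],s["contact_force"])
q=r.capture("scene");cv2.imwrite("pics/c7.png",cv2.resize(q[195:285,270:375],None,fx=6.6,fy=6.6,interpolation=cv2.INTER_CUBIC))
E
```

```text
[ 0.57039964 -0.07465975  0.04491095] [-1.79976462e+02 -4.31925476e-02  7.65421559e-01] [-0.18870615  2.27108595  5.79536455]
```

View pics/c7.png

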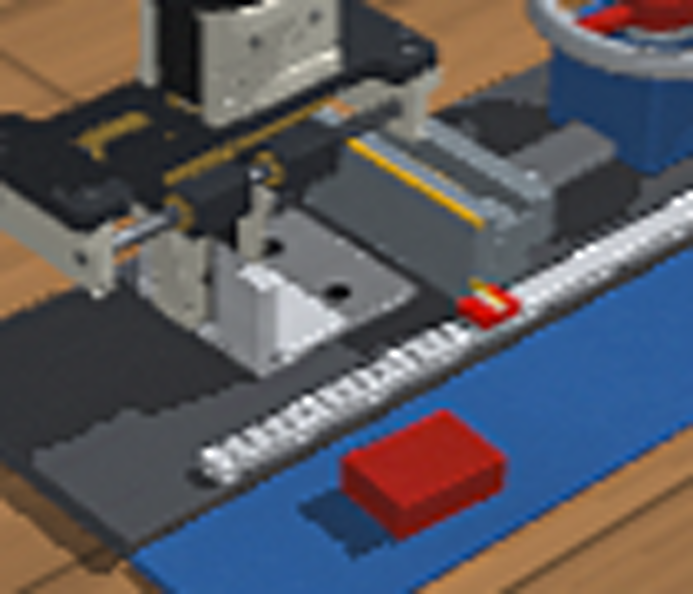

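The bracket is square, with its front edge at about (410,290) some 9 mm short of the face. I'll approach gently.

Emit:
jog_arm:
  deltas:
    - [[-1,0,0.2,0,0],[-1,0,0.2,0,0],[-1,0,0.2,0,0],[-1,0,0.1,0,0],[-1,0,0,0,0]]

```text
time_s: 15.62
tcp_pos: [0.5703, -0.0684, 0.0449]
eef_rot: [180.0, -0.0, 0.8]
contact_force: [-0.0, -3.5, 6.7]
gripper_width: 0.0102
gripper_force: 20.0
```

Emit:
jog_arm:
  deltas:
    - [[-1,0,0.05,0,0],[-1,0,0,0,0]]

```text
time_s: 15.88
tcp_pos: [0.5703, -0.068, 0.0449]
eef_rot: [180.0, -0.0, 0.8]
contact_force: [-0.5, -3.9, 5.9]
gripper_width: 0.0099
gripper_force: 20.0
```

Emit:
jog_arm:
  deltas:
    - [[-1,0,0.05,0,0],[-1,0,0,0,0]]

```text
time_s: 16.12
tcp_pos: [0.5704, -0.0675, 0.0449]
eef_rot: [180.0, -0.0, 0.8]
contact_force: [0.1, -3.9, 6.4]
gripper_width: 0.0098
gripper_force: 20.0
```

Emit:
jog_arm:
  deltas:
    - [[-1,0,0.05,0,0],[-1,0,0,0,0]]

```text
time_s: 16.38
tcp_pos: [0.5703, -0.067, 0.0449]
eef_rot: [180.0, -0.0, 0.8]
contact_force: [0.1, -4.0, 5.7]
gripper_width: 0.0101
gripper_force: 20.0
```

Emit:
jog_arm:
  deltas:
    - [[-1,0,0.05,0,0],[-1,0,0,0,0]]

```text
time_s: 16.62
tcp_pos: [0.5703, -0.0665, 0.0449]
eef_rot: [180.0, -0.0, 0.8]
contact_force: [0.4, -3.8, 5.4]
gripper_width: 0.0096
gripper_force: 20.0
```

Emit:
jog_arm:
  deltas:
    - [[-1,0,0.05,0,0],[-1,0,0,0,0]]

```text
time_s: 16.88
tcp_pos: [0.5703, -0.066, 0.0449]
eef_rot: [180.0, -0.0, 0.8]
contact_force: [0.1, -4.2, 5.6]
gripper_width: 0.0098
gripper_force: 20.0
```

Emit:
jog_arm:
  deltas:
    - [[-1,0,0.05,0,0],[-1,0,0,0,0]]

```text
time_s: 17.12
tcp_pos: [0.5703, -0.0657, 0.0449]
eef_rot: [180.0, -0.0, 0.8]
contact_force: [0.1, -4.3, 5.4]
gripper_width: 0.0098
gripper_force: 20.0
```

Emit:
jog_arm:
  deltas:
    - [[-1,0,0.03,0,0],[-1,0,0,0,0]]

```text
time_s: 17.38
tcp_pos: [0.5702, -0.0656, 0.0449]
eef_rot: [180.0, -0.0, 0.7]
contact_force: [-0.1, -7.4, 5.7]
gripper_width: 0.0098
gripper_force: 20.0
```

Emit:
jog_arm:
  deltas:
    - [[-1,0,0.03,0,0],[-1,0,0,0,0]]

```text
time_s: 17.62
tcp_pos: [0.5701, -0.0656, 0.0449]
eef_rot: [179.9, -0.0, 0.7]
contact_force: [-0.3, -7.7, 5.8]
gripper_width: 0.01
gripper_force: 20.0
```

Emit:
jog_arm:
  deltas:
    - [[-1,0,0.03,0,0],[-1,0,0,0,0]]

```text
time_s: 17.88
tcp_pos: [0.57, -0.0655, 0.0449]
eef_rot: [179.9, 0.0, 0.7]
contact_force: [-0.9, -8.4, 6.3]
gripper_width: 0.0102
gripper_force: 20.0
```

Emit:
jog_arm:
  deltas:
    - [[-1,0,0.03,0,0],[-1,0,0,0,0]]

```text
time_s: 18.12
tcp_pos: [0.5699, -0.0654, 0.0449]
eef_rot: [179.9, 0.0, 0.7]
contact_force: [0.5, -9.6, 5.5]
gripper_width: 0.0097
gripper_force: 20.0
```

Emit:
jog_arm:
  deltas:
    - [[-1,0,0.03,0,0],[-1,0,0,0,0]]

```text
time_s: 18.38
tcp_pos: [0.5698, -0.0654, 0.0449]
eef_rot: [179.9, 0.0, 0.7]
contact_force: [1.7, -11.9, 6.0]
gripper_width: 0.0099
gripper_force: 20.0
```

Emit:
jog_arm:
  deltas:
    - [[-1,0,0.03,0,0],[-1,0,0,0,0]]

```text
time_s: 18.62
tcp_pos: [0.5697, -0.0654, 0.0449]
eef_rot: [179.9, 0.1, 0.7]
contact_force: [-0.5, -14.0, 6.5]
gripper_width: 0.01
gripper_force: 20.0
```

Emit:
jog_arm:
  deltas:
    - [[-1,0,0,0,0],[-1,0,0,0,0],[-1,0,0,0,0],[-1,0,0,0,0],[-1,0,0,0,0]]

```text
time_s: 19.25
tcp_pos: [0.5697, -0.0654, 0.0449]
eef_rot: [179.9, 0.1, 0.7]
contact_force: [0.5, -14.1, 6.4]
gripper_width: 0.0096
gripper_force: 20.0
```

```bash
python3 - <<'E'
from plant import r
for k in range(4):
    r.capture("top");s=r.get_state();print(s["contact_force"].round(1),s["tcp_pos"].round(5))
E
```

```text
[  0.8 -13.4   5.7] [ 0.56975 -0.06534  0.0449 ]
[ -0.  -13.4   5.7] [ 0.56974 -0.06537  0.0449 ]
[ -0.7 -13.9   5.7] [ 0.56973 -0.06537  0.04489]
[  0.3 -13.6   6. ] [ 0.56973 -0.06538  0.0449 ]
```

Emit:
jog_arm:
  deltas:
    - [[-1,0,0.01,0,0],[-1,0,0,0,0],[-1,0,0,0,0],[-1,0,0,0,0],[-1,0,0,0,0],[-1,0,0,0,0],[-1,0,0,0,0]]

```text
time_s: 20.32
tcp_pos: [0.5697, -0.0654, 0.0449]
eef_rot: [179.9, 0.1, 0.7]
contact_force: [0.6, -14.1, 5.7]
gripper_width: 0.01
gripper_force: 20.0
```

```bash
python3 - <<'E'
from plant import r
for k in range(4):
    r.capture("top");s=r.get_state();print(s["contact_force"].round(1),s["eef_rot"])
E
```

```text
[ -0.2 -13.5   5.1] [1.79882069e+02 4.92732585e-02 7.07698233e-01]
[  0.5 -14.2   5.8] [1.79881556e+02 4.82658517e-02 7.09887562e-01]
[  1.  -14.4   5.9] [1.79882699e+02 5.02632810e-02 7.05947771e-01]
[  0.5 -14.4   5.5] [1.79883236e+02 5.03827868e-02 7.08152274e-01]
```

Emit:
jog_arm:
  deltas:
    - [[-1,0,-0.06,0,0],[-1,0,-0.06,0,0],[-1,0,0,0,0]]

```text
time_s: 20.9
tcp_pos: [0.5697, -0.0655, 0.0449]
eef_rot: [180.0, 0.0, 0.7]
contact_force: [-1.3, -8.2, 6.9]
gripper_width: 0.0103
gripper_force: 20.0
```

Emit:
jog_arm:
  deltas:
    - [[-0.3,0,0,0,0],[-0.3,0,0,0,0],[-0.3,0,0,0,0],[-0.3,0,0,0,0],[-0.3,0,0,0,0]]

```text
time_s: 21.52
tcp_pos: [0.5701, -0.0649, 0.0445]
eef_rot: [-180.0, 0.0, 0.7]
contact_force: [-0.0, 0.3, 1.2]
gripper_width: 0.0305
gripper_force: 0.0
```

Emit:
jog_arm:
  deltas:
    - [[-0.3,0,0,1,0],[-0.3,0,0,3,0],[-0.3,0,0,4,0],[-0.3,0,0,5,0],[-0.3,-2,-4,2,0],[-0.3,-4,-5,0,0],[-0.3,-4,-5,0,0],[-0.3,-4,-5,0,0]]

```text
time_s: 22.52
tcp_pos: [0.4317, -0.2527, 0.1956]
eef_rot: [180.0, -0.1, 0.7]
contact_force: [1.0, -1.1, -0.1]
gripper_width: 0.0309
gripper_force: 0.0
```

```bash
python3 - <<'E'
from m import *
import cv2
t=r.capture("top");q=r.capture("scene")
print(measure(t,325)[:3],[[tuple(map(int,x)) for x in t[173,323:327]]])
a=cv2.resize(t[160:215,295:360],None,fx=6,fy=6,interpolation=cv2.INTER_CUBIC)
b=cv2.resize(q[205:265,295:360],None,fx=6,fy=6,interpolation=cv2.INTER_CUBIC)
o=np.zeros((360,790,3),np.uint8);o[:330,:390]=a;o[:,400:]=b;cv2.imwrite("pics/c8.png",o)
E
```

```text
(np.float64(-28.235878094225264), np.float64(0.7118901935673307), 28) [[(0, 0, 245), (75, 186, 252), (134, 255, 254), (0, 0, 240)]]
```

View pics/c8.png

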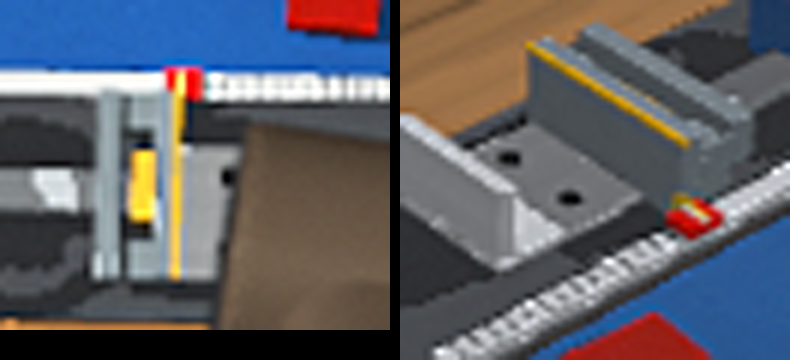

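The bracket sits flush against the face at about (620,200) in the scene crop. The pointer is still on the line and the dog is against the face side, so I'll hand it in.

```bash
python3 -c "
from plant import r
print(r.close_job())"
```

```text
the job is handed in; nothing more can be done
None
```

The job is handed in; no verdict came back, but the last pictures show the stop's face on the white line with the dog against its back and the bracket flush on it. It was pressed at about 14 N at the wrist, an estimated 10–14 N on the stop.

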